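# Empty the dried bottle caps from the tip tray

## Task

The washed bottle caps in the steel tip tray are dry: lower the tray's end gate all the way down while keeping the tray level, then push down on the tray's rim at the gate end to tip it, gate still down, so that all four caps slide out over the gate into the white tub. When the tray is empty let it come back level by itself, leave the gate down, and do not shift the tub or disturb the other things on the bench.

Things in the scene. Friction and masses are not known exactly. Their poses are not given: they have to be found in the camera images.
- stand: Fixed stand of the tip tray: grey base 190 x 180 x 12 mm with aluminium uprights. Origin on the bench under the tray's pivot; z up; y points along the tray to its gate end, where the tub stands; x points across the tray, away from the robot at yaw 0 (yaw within +-0.35 rad). The tray pivots about an axis along x, 140 mm above the origin.
- tray_floor (a point): Middle of the tray's inner floor, 10 mm above the pivot axis (150 mm above the bench when level); moves with the tray, same axes as the stand when level. The steel tray is 200 mm long (y = -100 to +100), inside 120 mm wide, 4 mm sheet. Side walls 40 mm high end in flat outward rims 28 mm wide (x = 60 to 88 mm each side, top face 40 mm above this point), running the whole length.
- gate_hinge (a point): Middle of the gate's hinge axis (along x), at the floor's gate end, 100 mm from the pivot. The gate: plate 122 mm wide, 40 mm high, 4 mm thick, its inner face passing through this axis; at its middle a tab 60 mm wide rises a further 22 mm, above the walls.
- tray (a joint): Tilt of the steel tray in rad: 0 = level on its rear rest (start), grows as the gate end goes down, stop at 0.6. The tray is heavier at the rear and damped: it takes about 5 to 10 N downwards on the rim near the gate end to tip it, and it comes back level by itself within a second when let go.
- gate (a joint): End gate, rad relative to the tray: 0 = closed (upright), grows as it swings out and down about its lower edge, stop at 1.57 = fully down, in line with the tray floor. Starts at 0 to 0.2. Stiff hinge: stays where it is left; about 0.6 N at the tab moves it, while about 3 N down on the lowered gate begins to tip the tray.
- gate_tab (a point): Middle of the free (top) edge of the gate's tab, on its inner face, 62 mm from the gate hinge axis; moves with the gate.
- rim_near (a point): Point on the top face of the tray's rim on its -x side (the robot's side), 74 mm from the tray's middle line and 75 mm from the pivot towards the gate end; a good place to push down. Moves with the tray.
- rim_far (a point): The like point on the rim on the +x side (away from the robot).
- tub: Loose white open tub, 200 mm (its x) by 180 mm (its y) by 50 mm high, wall 4 mm, 0.5 kg, standing on the bench below the gate end. Origin: centre of its underside.
- cap0: White plastic bottle cap, 36 mm diameter, 18 mm high, about 15 g, lying in the tray at the start, smooth (slides on the steel at about 0.25 to 0.4 rad of tilt). Origin: centre of its underside.
- cap1: White plastic bottle cap, 36 mm diameter, 18 mm high, about 15 g, lying in the tray at the start, smooth (slides on the steel at about 0.25 to 0.4 rad of tilt). Origin: centre of its underside.
- cap2: White plastic bottle cap, 36 mm diameter, 18 mm high, about 15 g, lying in the tray at the start, smooth (slides on the steel at about 0.25 to 0.4 rad of tilt). Origin: centre of its underside.
- cap3: White plastic bottle cap, 36 mm diameter, 18 mm high, about 15 g, lying in the tray at the start, smooth (slides on the steel at about 0.25 to 0.4 rad of tilt). Origin: centre of its underside.
- reagent: Bystander: amber reagent bottle, 72 mm diameter, 160 mm high. Origin: centre of its underside.
- wash_bottle: Bystander: white wash bottle with blue spout, 64 mm diameter, 180 mm high. Origin: centre of its underside.
- beaker: Bystander: glass beaker, 70 mm diameter, 95 mm high. Origin: centre of its underside.
- tube_rack: Bystander: white block rack 90 x 160 mm with sample tubes, 116 mm high. Origin: centre of its underside.
Mind the look-alikes: they are no part of the job. Leave any orange look-alike of the cap1 alone.

How it is judged:
By the outcome, as a careful person would: the job done as asked, in the order asked, and still so for the second after the job is handed in, with the robot touching nothing.
It also fails if it takes over 51 s, if anything falls off the work surface, if the arm or the gripper's body presses on something with over 40 N, if the wrist force passes 120 N, or if a joint passes its speed limit or range.

## Robot

A 6-joint arm with a two-finger parallel gripper is mounted at the origin on the work surface. World frame = base frame: x ahead of the robot, y to its left, z up, the work surface at z = 0. Lengths are in m, angles in rad, forces in N, time in s.
With the tool pointing down it reaches from about 0.35 to 0.975 m from the base axis. Payload 4.9 kg.
Tool frame: the origin (TCP) lies on the centre line of the jaws, within the pads' length; the fingertips stand 11 mm ahead of it and the grasp point (between the pads) lies 8 mm behind it (manip.finger_overhang is the distance from the TCP to the fingertips, in m); y points along the fingers, z is the direction in which the jaws open and shut, and the axes are right-handed (so a half turn about y gives the same grasp; the last joint's range is limited). The gripper opens to 85 mm and grips with 20 to 120 N. Pads are 22 mm wide; open, the fingers measure 114 mm over their backs; the gripper's body (76 mm by 85 mm) begins 54 mm behind the grasp point. The pads swing forward as they close: fully open they stand 13 mm farther back than shut.
Start: joints at [1.2, 0.053, 1.613, -0, 1.476, -0.119], TCP at [0.156, 0.605, 0.242] pointing down, gripper open.
Joint ranges: [-3.01, 3.01], [-1.01, 2.22], [0.06, 2.58], [-1.02, 4.17], [0.09, 2.62], [-3.14, 3.14]. Speed limits (rad/s): [2.57, 2.57, 3.14, 3.14, 3.14, 3.14].

## Interface

Orientations are given as a unit quaternion [w, x, y, z].
In Python, from plant import readout, cams, workorder, manip gives the robot as it stands.
- The arm moves only by the tool play_rows, never from a script. Its arguments are lists of equal length, an entry for each row: "slide": the shift along the tool's x, y, z in cm, a list of three; "yaw": the turn about the tool's y in degrees; "grip": the closure, from -1 (fully open) to 1 (shut), so that 0 is half open. In form: {"slide": [[x, y, z], ...], "yaw": [yaw, ...], "grip": [grip, ...]}. A call has 1 to 12 rows; each row shifts and turns the commanded pose from where the row before left it, along the tool's axes as they then stand; what a row does not reach is not made up. A row lasts 1/10 s, in which the tool goes at most 50 mm and 8.59 degrees, less where a joint would pass 70% of its speed; a pose out of reach is approached as far as the arm can. A call with a gripper value outside its range is refused whole. The fingers move at their own pace and stop on an object; the grip force is fixed at half the most. Time passes only in rows, so rows that do not move let the fingers close. It gives the time, the measured TCP pose, the force and the opening at its end, in the units of the state.
- readout.state(): the state, without advancing time (a new reading comes with each control period).
- cams.grab_frame(name): name is "scene" or "top" or "wrist"; returns a dict with "image" (480x640x3 uint8, red, green, blue), "mtx" (3x3 intrinsics, pixels), "R" (3x3) and "t" (3): a world point X has camera coordinates R X + t; the wrist camera has in their place "mount" (4x4, takes a point from camera to tool coordinates, whose origin is the TCP and whose axes are the tool frame's). Camera axes: x right, y down, z forward; pixel columns grow to the right and rows downward; lengths in m; the calibration is good to about 2 mm. A picture is of the moment at which its call begins: read the wrist's pose just before it. There is no depth.
- workorder.job_done(): hands the job in, once; it reports no verdict.
The state is a dict: "time": time; "joint_pos": joint angles; "joint_vel": joint speeds; "joint_efforts": joint torques, N m; "tool_pos": TCP position; "tool_rot": TCP orientation; "contact_force": force on the tool from outside, world axes, zero at the start; "ft_torque": the same for the moment, N m; "gripper_width": opening from 0.0 (shut) to 1.0 (fully open).
Only numpy, scipy, OpenCV 4.12 (cv2) and the standard library are available. Lean on these libraries where they do the work, as an engineer would, in place of code of your own. Each camera call takes 0.05 s, during which the arm holds its last target.

## Working session

There is one attempt and no reset: what is moved stays moved. The work goes in short steps, Python scripts to look and compute and a tool call to move; the robot and the scene stay as the last step left them, time stands still between calls to the robot, and variables do not carry over. Pictures are saved under pics/ and viewed, and the job is handed in when it is done.

Besides the shell and the picture viewer there is one more tool, called after "Emit:" as name([rows], argument=value, ...), one row to a line, values as JSON. play_rows: Moves the arm, as the interface text tells. Its arguments: {"type":"object","properties":{"slide":{"type":"array","items":{"type":"array","items":{"type":"number"}}},"yaw":{"type":"array","items":{"type":"number"}},"grip":{"type":"array","items":{"type":"number"}}},"required":["slide","yaw","grip"]}

```bash
mkdir -p pics
cat > h.py <<'E'
import numpy as np, cv2
from plant import readout, cams, workorder, manip
from scipy.spatial.transform import Rotation as Rn
def save(name,fn):
    f=cams.grab_frame(name); cv2.imwrite('pics/'+fn,f['image'][:,:,::-1]); 
    np.savez('pics/'+fn[:-4]+'.npz',**f); return f
def ray_plane(f,uv,z):
    d=f['R'].T@np.linalg.inv(f['mtx'])@np.array([uv[0],uv[1],1.]); c=-f['R'].T@f['t']
    return c+d*(z-c[2])/d[2]
def proj(f,X):
    p=f['mtx']@(f['R']@np.array(X)+f['t']); return p[:2]/p[2]
def tri(f1,u1,f2,u2):
    A=[];b=[]
    A=np.zeros((3,3));b=np.zeros(3)
    for f,u in((f1,u1),(f2,u2)):
        d=f['R'].T@np.linalg.inv(f['mtx'])@np.array([u[0],u[1],1.]);d/=np.linalg.norm(d);c=-f['R'].T@f['t']
        P=np.eye(3)-np.outer(d,d);A+=P;b+=P@c
    return np.linalg.solve(A,b)
E
python3 - <<'E'
from h import *
save('scene','s0.png');save('top','t0.png')
s=readout.state();print(s)
print(Rn.from_quat(np.roll(s['tool_rot'],-1)).as_matrix().round(3)); print([a for a in dir(manip) if a[0]!='_'])
E
```

```text
{'time': 0.1, 'joint_pos': array([ 1.20004035e+00,  5.32875477e-02,  1.61416795e+00,  1.94225895e-05,
        1.47599970e+00, -1.19045507e-01]), 'joint_vel': array([ 0.00018793, -0.00156243, -0.00266751, -0.00061204, -0.00156781,
       -0.00045883]), 'joint_efforts': array([-8.70716781e-05, -3.94910789e+01, -3.71358669e+01, -1.48503382e-04,
        4.01643512e-03,  1.58439491e-05]), 'tool_pos': array([0.15548547, 0.60478557, 0.24118125]), 'tool_rot': array([-0.70087646,  0.70215086, -0.08892525,  0.08859266]), 'contact_force': array([-0.18233514,  0.2017552 ,  0.28132807]), 'ft_torque': array([0.03067532, 0.01341824, 0.0219579 ]), 'gripper_width': 0.9977139833781011}
[[ 0.968 -0.001  0.249]
 [-0.249 -0.002  0.968]
 [-0.    -1.    -0.002]]
['IKError', 'finger_overhang']
```

View pics/s0.png

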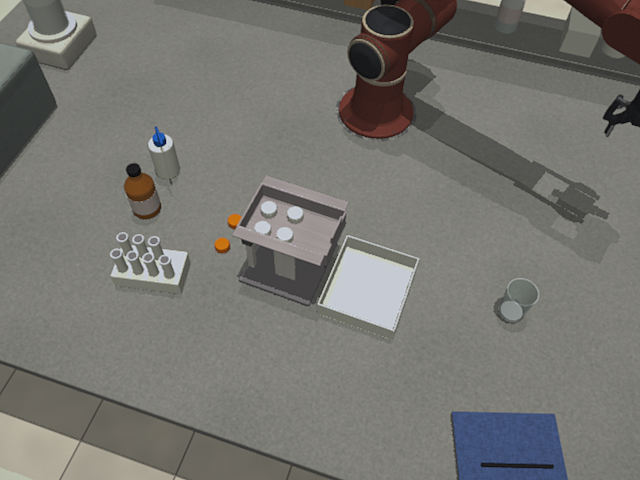

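View pics/t0.png

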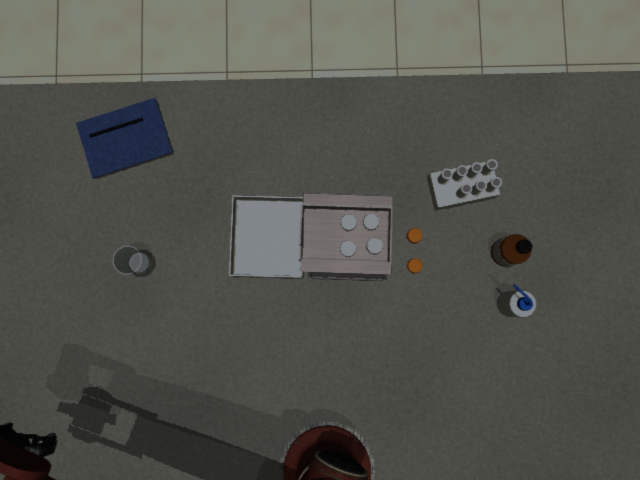

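The scene view shows the tray at about (292,220) with four white caps inside, the tub at (370,285), and orange look-alikes at (234,220) and (222,244). The top view shows the tray at (347,235), the tub at (267,237), and the gate edge near column 303. I'll crop closer.

Run:
```python
import cv2
a=cv2.imread('pics/t0.png')[180:300,220:420];cv2.imwrite('pics/t0c.png',cv2.resize(a,None,fx=4,fy=4,interpolation=2))
a=cv2.imread('pics/s0.png')[165:345,215:425];cv2.imwrite('pics/s0c.png',cv2.resize(a,None,fx=3.3,fy=3.3,interpolation=2))
```

```text
(no output)
```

View pics/t0c.png

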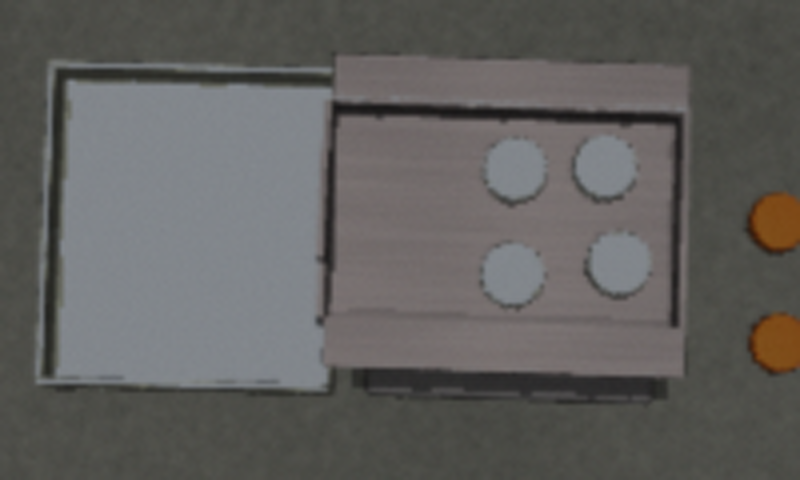

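View pics/s0c.png

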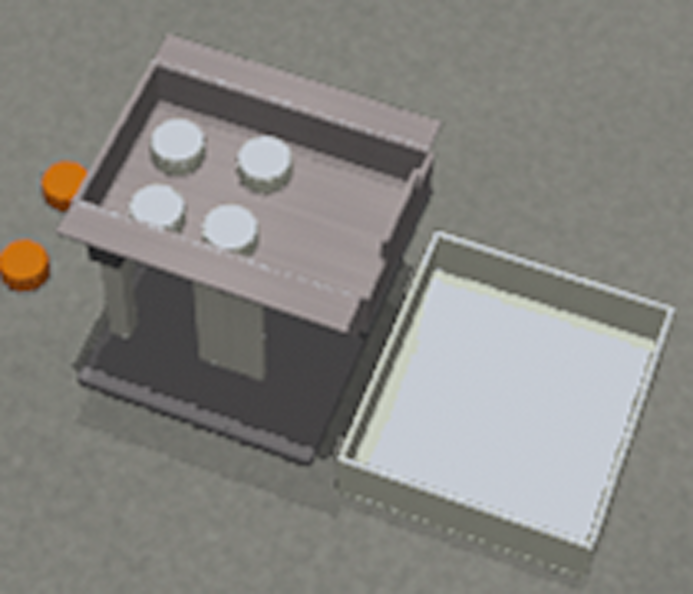

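Run:
```python
from h import *
t=dict(np.load('pics/t0.npz'));s=dict(np.load('pics/s0.npz'))
print('cams',-t['R'].T@t['t'],-s['R'].T@s['t'])
T=lambda c:(220+c[0]/4-.4,180+c[1]/4-.4); S=lambda c:(215+c[0]/3.3-.35,165+c[1]/3.3-.35)
tc=[(334,55),(689,66),(684,376),(325,366)]; sc=[(350,331),(60,234),(170,37),(438,124)]
P=[]
for a,b in zip(tc,sc):
    p=ray_plane(t,T(a),.19);q=ray_plane(s,S(b),.19);print(p.round(4),q.round(4),tri(t,T(a),s,S(b)).round(4));P.append((p+q)/2)
P=np.array(P);print('c',P.mean(0),'len',np.linalg.norm(P[0]-P[1]),np.linalg.norm(P[3]-P[2]),'wid',np.linalg.norm(P[0]-P[3]))
# yaw: y axis from rear to gate
v=(P[0]+P[3]-P[1]-P[2]);yaw=np.arctan2(-v[0],v[1]);print('yaw',yaw)
w=(P[0]+P[1]-P[2]-P[3]);print(np.arctan2(w[1],w[0]))
# tub rim z=.05
for a in [(50,63),(38,383),(330,390)]:print('tub',ray_plane(t,T(a),.05).round(4))
for a in [(437,234),(672,311),(590,548),(343,460)]:print('tubS',ray_plane(s,S(a),.05).round(4))
for a in [(515,168),(605,165),(513,273),(619,263)]:print('cap',ray_plane(t,T(a),.168).round(4))
```

```text
cams [ 0.40505192 -0.00451544  1.50358058] [1.27266578 0.21569243 1.27299434]
[0.6513 0.0373 0.19  ] [0.6512 0.0382 0.19  ] [0.6512 0.0377 0.1897]
[ 0.6407 -0.1613  0.19  ] [ 0.6422 -0.1597  0.19  ] [ 0.6409 -0.1611  0.1877]
[ 0.4673 -0.1527  0.19  ] [ 0.4683 -0.1506  0.19  ] [ 0.4671 -0.1521  0.1882]
[0.4772 0.0455 0.19  ] [0.4802 0.0443 0.19  ] [0.4776 0.0447 0.1868]
c [ 0.55978223 -0.05739632  0.19      ] len 0.1985143137454017 0.19683374846893542 wid 0.17271028398342986
yaw -0.052432885553808116
-0.04616422002699713
tub [0.6763 0.2176 0.05  ]
tub [0.4784 0.2261 0.05  ]
tub [0.4702 0.048  0.05  ]
tubS [0.473  0.0497 0.05  ]
tubS [0.4822 0.2258 0.05  ]
tubS [0.6779 0.2156 0.05  ]
tubS [0.6685 0.0419 0.05  ]
cap [ 0.5882 -0.0633  0.168 ]
cap [ 0.5888 -0.1144  0.168 ]
cap [ 0.5285 -0.0606  0.168 ]
cap [ 0.5329 -0.1206  0.168 ]
```

Tray centre is at (0.5595, -0.0572) with yaw about -0.05. The rim measures 198 × 173 mm against 200 × 176 mm given, and triangulates at z ≈ 0.188 against 0.190, so the fit is consistent. White discs at top-crop px (515,168), (605,165), (513,273) and (619,263) are the caps in the tray. The orange ones at (777,222) and (777,342) are look-alikes on the bench and stay untouched. Next: rise, align with the tray and shut the fingers.

Emit:
play_rows([
  [0, -3, 0],
  [0, -3, 0],
  [0, 0, 0],
  [0, 0, 0],
], yaw=[-6, -5.6, 0, 0], grip=[1, 1, 1, 1])

```text
time: 0.5
tool_pos: [0.1558, 0.6055, 0.3029]
tool_rot: [0.707, -0.706, 0.018, -0.018]
contact_force: [-0.8, -0.3, -0.7]
gripper_width: 0.328
```

```bash
cat >> h.py <<'E'
C=np.array([.5595,-.0572]);yw=-.049
ux=np.array([np.cos(yw),np.sin(yw)]);uy=np.array([-np.sin(yw),np.cos(yw)])
def W(x,y,z): return np.r_[C+x*ux+y*uy,z]
def st(tgt=None):
    s=readout.state();R=Rn.from_quat(np.roll(s['tool_rot'],-1)).as_matrix();p=s['tool_pos'];d=p[:2]-C
    print('t',s['time'],'stand xyz mm',(1e3*np.r_[d@ux,d@uy,p[2]]).round(1),'F',s['contact_force'].round(2),'w',round(s['gripper_width'],2),'yaw err deg',np.degrees(np.arctan2(R[1,2],R[0,2])-np.arctan2(uy[1],uy[0])).round(2),'tilt',R[:,1].round(3))
    if tgt is not None: print('slide cm',(100*R.T@(W(*tgt)-p)).round(2))
E
python3 -c "
from h import *
st((0,.067,.30))"
```

```text
t 0.5 stand xyz mm [-435.7  642.1  302.9] F [-0.82 -0.34 -0.69] w 0.33 yaw err deg -0.07 tilt [ 0.     0.001 -1.   ]
slide cm [ 43.64   0.23 -57.46]
```

Emit:
play_rows([
  [2.7, 0, -3.6],
  [2.7, 0, -3.6],
  [2.7, 0, -3.6],
  [2.7, 0, -3.6],
  [2.7, 0, -3.6],
  [2.7, 0, -3.6],
  [2.7, 0, -3.6],
  [2.7, 0, -3.6],
  [2.7, 0, -3.6],
  [2.7, 0, -3.6],
  [2.7, 0, -3.6],
  [2.7, 0, -3.6],
], yaw=[0, 0, 0, 0, 0, 0, 0, 0, 0, 0, 0, 0], grip=[1, 1, 1, 1, 1, 1, 1, 1, 1, 1, 1, 1])

```text
time: 1.7
tool_pos: [0.458, 0.156, 0.3002]
tool_rot: [-0.707, 0.707, -0.019, 0.017]
contact_force: [1.0, 1.0, 0.4]
gripper_width: -0.001
```

Emit:
play_rows([
  [2.7, 0, -3.6],
  [2.7, 0, -3.6],
  [2.7, 0, -3.6],
  [2.7, 0, -3.6],
  [0, 0, 0],
  [0, 0, 0],
], yaw=[0, 0, 0, 0, 0, 0], grip=[1, 1, 1, 1, 1, 1])

```text
time: 2.3
tool_pos: [0.5583, 0.0079, 0.2999]
tool_rot: [0.707, -0.707, 0.02, -0.017]
contact_force: [0.1, 1.0, -0.2]
gripper_width: -0.002
```

```bash
python3 -c "
from h import *
st((0,.067,.201))
f=save('wrist','w1.png');print(f['mount'].round(4))
save('scene','s1.png')
a=cv2.imread('pics/s1.png')[100:345,215:425];cv2.imwrite('pics/s1c.png',cv2.resize(a,None,fx=2.4,fy=2.4,interpolation=2))"
```

```text
t 2.3 stand xyz mm [ -4.4  65.  299.9] F [ 0.1   1.03 -0.21] w -0.0 yaw err deg -0.16 tilt [-0.004  0.001 -1.   ]
slide cm [0.48 9.89 0.19]
[[ 2.000e-04  9.582e-01  2.860e-01 -7.200e-02]
 [-1.300e-03 -2.860e-01  9.582e-01 -1.321e-01]
 [ 1.000e+00 -5.000e-04  1.200e-03 -7.000e-04]
 [ 0.000e+00  0.000e+00  0.000e+00  1.000e+00]]
```

View pics/w1.png

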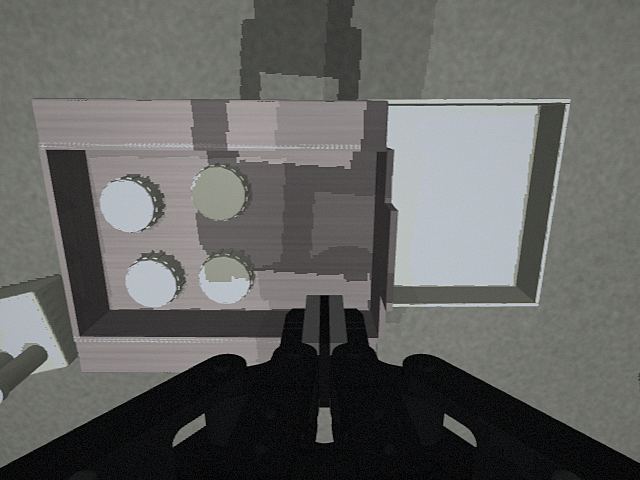

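View pics/s1c.png

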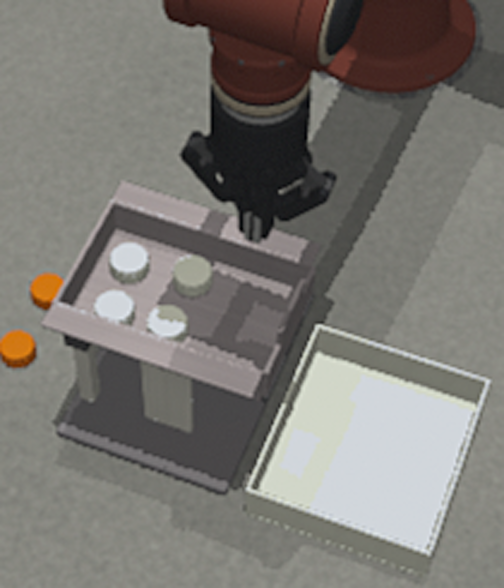

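The wrist view shows all four caps, the gate slightly open with its tab at about column 392, and the shut fingertips at columns 303–345. I'll work out the finger thickness at the tip.

```bash
python3 -c "
from h import *
f=np.load('pics/w1.npz');M=f['mount'];K=f['mtx'];print(K[0])
Mi=np.linalg.inv(M)
for z in(-.0145,-.007,0,.007,.0145):
  for y in (.011,0,-.03):
    for x in (-.011,.011):
      p=Mi@np.array([x,y,z,1]);u=K@p[:3];print(x,y,z,(u[:2]/u[2]).round(0))
"
```

```text
[411.19539693   0.         324.05553404]
-0.011 0.011 -0.0145 [287. 288.]
0.011 0.011 -0.0145 [288. 340.]
-0.011 0 -0.0145 [284. 301.]
0.011 0 -0.0145 [286. 356.]
-0.011 -0.03 -0.0145 [274. 346.]
0.011 -0.03 -0.0145 [277. 412.]
-0.011 0.011 -0.007 [307. 288.]
0.011 0.011 -0.007 [307. 340.]
-0.011 0 -0.007 [306. 301.]
0.011 0 -0.007 [306. 356.]
-0.011 -0.03 -0.007 [301. 346.]
0.011 -0.03 -0.007 [302. 412.]
-0.011 0.011 0 [325. 288.]
0.011 0.011 0 [325. 340.]
-0.011 0 0 [326. 301.]
0.011 0 0 [325. 356.]
-0.011 -0.03 0 [326. 346.]
0.011 -0.03 0 [326. 412.]
-0.011 0.011 0.007 [344. 288.]
0.011 0.011 0.007 [343. 340.]
-0.011 0 0.007 [345. 301.]
0.011 0 0.007 [345. 356.]
-0.011 -0.03 0.007 [351. 346.]
0.011 -0.03 0.007 [350. 412.]
-0.011 0.011 0.0145 [364. 288.]
0.011 0.011 0.0145 [362. 340.]
-0.011 0 0.0145 [367. 301.]
0.011 0 0.0145 [365. 356.]
-0.011 -0.03 0.0145 [378. 346.]
0.011 -0.03 0.0145 [375. 412.]
```

Emit:
play_rows([
  [0.2, 4, 0],
  [0.2, 4, 0],
  [0, 1.2, 0],
  [0, 0, 0],
  [0, 0, 0],
], yaw=[0, 0, 0, 0, 0], grip=[1, 1, 1, 1, 1])

```text
time: 2.9
tool_pos: [0.5633, 0.009, 0.2121]
tool_rot: [-0.707, 0.707, -0.016, 0.018]
contact_force: [0.0, 0.6, 0.3]
gripper_width: -0.0
```

```bash
python3 -c "
from h import *
st()
save('wrist','w2.png')
save('scene','s2.png')
a=cv2.imread('pics/s2.png')[100:345,215:425];cv2.imwrite('pics/s2c.png',cv2.resize(a,None,fx=2.4,fy=2.4,interpolation=2))"
```

```text
t 2.9 stand xyz mm [  0.6  66.3 212.1] F [0.01 0.62 0.31] w -0.0 yaw err deg 0.03 tilt [ 0.002 -0.    -1.   ]
```

View pics/w2.png

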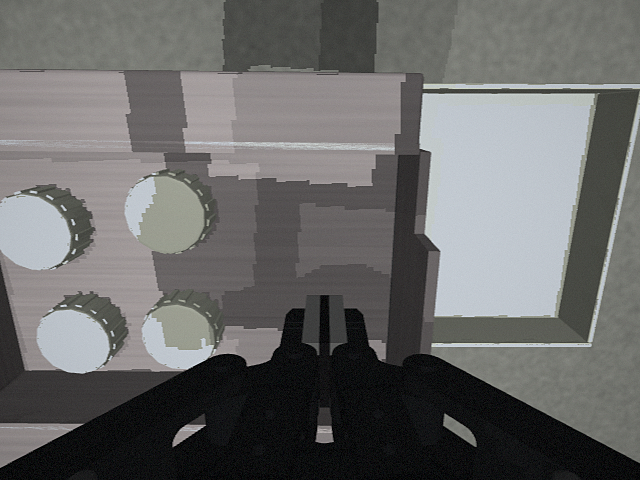

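View pics/s2c.png

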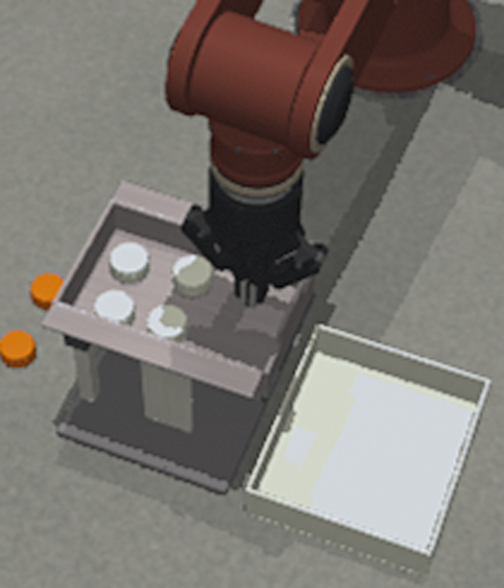

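The finger tip is ±7 mm thick. The gate tab leans out at about (428,240) in the wrist picture and the fingertips are inside it. I'll push the tab out along its arc, starting with the first part.

Emit:
play_rows([
  [0, 0, 1],
  [0, 0, 1],
  [0, 0, 0.8],
  [0, 0, 0.5],
  [0, 0, 0.4],
  [0, 0.15, 0.5],
  [0, 0.15, 0.5],
  [0, 0.25, 0.45],
  [0, 0.25, 0.45],
  [0, 0.35, 0.4],
  [0, 0.35, 0.4],
  [0, 0, 0],
], yaw=[0, 0, 0, 0, 0, 0, 0, 0, 0, 0, 0, 0], grip=[1, 1, 1, 1, 1, 1, 1, 1, 1, 1, 1, 1])

```text
time: 4.2
tool_pos: [0.5655, 0.0729, 0.1944]
tool_rot: [0.707, -0.707, 0.018, -0.017]
contact_force: [-0.1, 0.1, 0.5]
gripper_width: -0.001
```

```bash
python3 -c "
from h import *
st((0,.1368,.1891))
save('wrist','w3.png')
save('scene','s3.png')
a=cv2.imread('pics/s3.png')[100:345,215:425];cv2.imwrite('pics/s3c.png',cv2.resize(a,None,fx=2.4,fy=2.4,interpolation=2))"
```

```text
t 4.2 stand xyz mm [ -0.4 130.2 194.4] F [-0.14  0.13  0.5 ] w -0.0 yaw err deg 0.01 tilt [-0.001  0.    -1.   ]
slide cm [0.04 0.53 0.66]
```

View pics/w3.png

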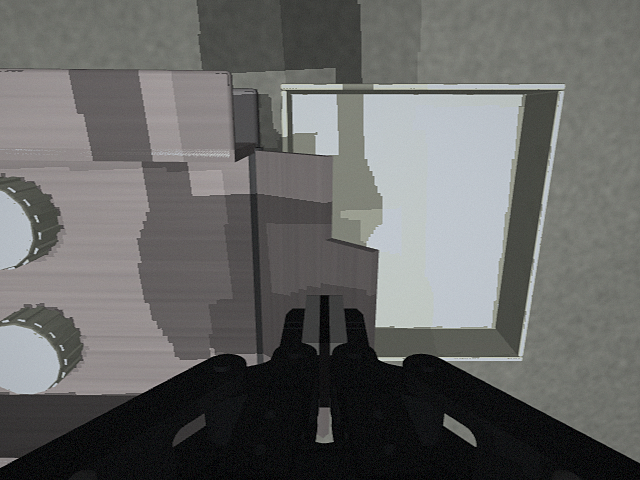

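View pics/s3c.png

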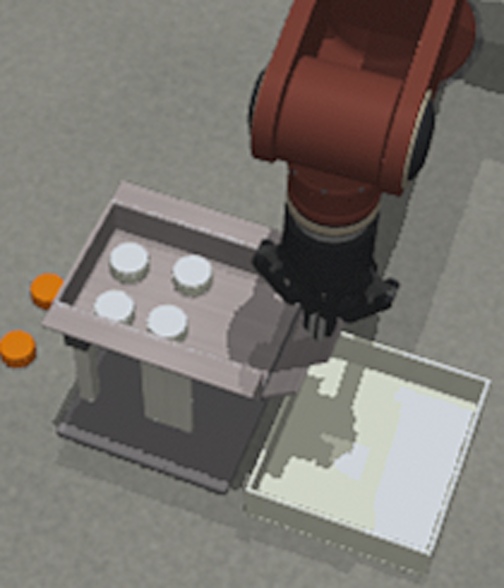

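The gate is following, now about 0.85 rad with its tab edge at (377,250) ahead of the fingertip. The tray is still level, so I'll continue along the arc.

Emit:
play_rows([
  [0, 0.3, 0.3],
  [0, 0.4, 0.3],
  [0, 0.45, 0.25],
  [0, 0.45, 0.2],
  [0, 0.5, 0.15],
  [0, 0.3, 0.1],
  [0, 0, 0],
], yaw=[0, 0, 0, 0, 0, 0, 0], grip=[1, 1, 1, 1, 1, 1, 1])

```text
time: 5.0
tool_pos: [0.5661, 0.0855, 0.1704]
tool_rot: [-0.707, 0.707, -0.018, 0.017]
contact_force: [0.1, 0.6, -0.6]
gripper_width: 0.005
```

```bash
python3 -c "
from h import *
st((0,.145,.161))
"
```

```text
t 5.0 stand xyz mm [ -0.4 142.9 170.4] F [ 0.08  0.65 -0.59] w 0.0 yaw err deg -0.01 tilt [-0.001  0.    -1.   ]
slide cm [0.04 0.94 0.21]
```

Emit:
play_rows([
  [0, 0.3, 0.1],
  [0, 0.2, 0],
  [0, 0.15, 0],
  [0, 0, 0],
], yaw=[0, 0, 0, 0], grip=[1, 1, 1, 1])

```text
time: 5.4
tool_pos: [0.5665, 0.0863, 0.1645]
tool_rot: [-0.707, 0.707, -0.018, 0.017]
contact_force: [-0.6, -0.2, -0.2]
gripper_width: -0.002
```

```bash
python3 -c "
from h import *
st((0,.145,.161))
save('wrist','w4.png')
save('scene','s4.png')
a=cv2.imread('pics/s4.png')[100:345,215:425];cv2.imwrite('pics/s4c.png',cv2.resize(a,None,fx=2.4,fy=2.4,interpolation=2))"
```

```text
t 5.4 stand xyz mm [-1.000e-01  1.437e+02  1.645e+02] F [-0.61 -0.21 -0.22] w -0.0 yaw err deg -0.02 tilt [-0. -0. -1.]
slide cm [0.01 0.35 0.13]
```

View pics/w4.png

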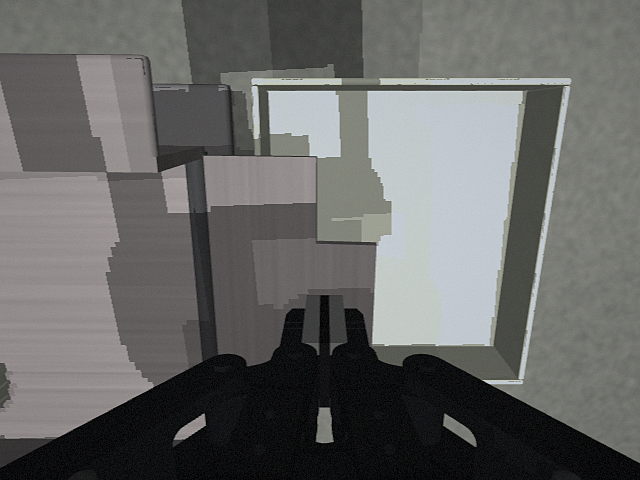

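View pics/s4c.png

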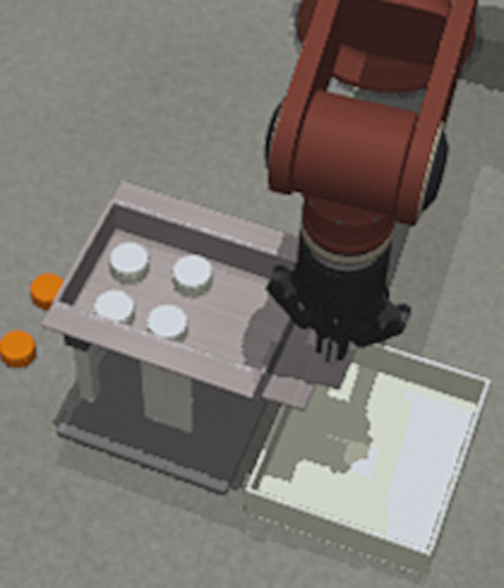

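The gate is nearly flat, with its tab edge at (375,243) in the wrist picture. From here I'll use 1 mm steps and watch the force.

Emit:
play_rows([
  [0, 0.1, 0],
  [0, 0.1, 0],
  [0, 0, 0],
  [0, 0, 0],
], yaw=[0, 0, 0, 0], grip=[1, 1, 1, 1])

```text
time: 5.9
tool_pos: [0.5666, 0.0863, 0.1627]
tool_rot: [-0.707, 0.707, -0.018, 0.017]
contact_force: [0.4, -0.5, 0.3]
gripper_width: 0.003
```

Emit:
play_rows([
  [0, 0.1, 0],
  [0, 0, 0],
  [0, 0, 0],
], yaw=[0, 0, 0], grip=[1, 1, 1])

```text
time: 6.2
tool_pos: [0.5666, 0.0864, 0.1617]
tool_rot: [0.707, -0.707, 0.017, -0.017]
contact_force: [1.0, -0.2, -0.9]
gripper_width: -0.002
```

```bash
python3 -c "
from h import *
st((0,.145,.161))
save('wrist','w5.png')"
```

```text
t 6.2 stand xyz mm [  0.  143.8 161.7] F [ 0.95 -0.21 -0.87] w -0.0 yaw err deg -0.02 tilt [-0.  0. -1.]
slide cm [-0.    0.07  0.12]
```

View pics/w5.png

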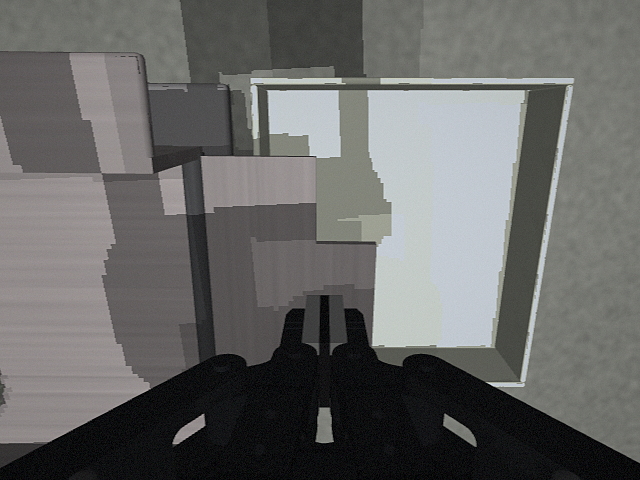

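Emit:
play_rows([
  [0, 0.1, 0],
  [0, 0, 0],
  [0, 0, 0],
], yaw=[0, 0, 0], grip=[1, 1, 1])

```text
time: 6.55
tool_pos: [0.5668, 0.0864, 0.1611]
tool_rot: [0.707, -0.707, 0.017, -0.018]
contact_force: [-1.1, -0.5, 1.6]
gripper_width: -0.006
```

Emit:
play_rows([
  [0, 0.05, 0],
  [0, 0, 0],
  [0, 0, 0],
], yaw=[0, 0, 0], grip=[1, 1, 1])

```text
time: 6.85
tool_pos: [0.5668, 0.0864, 0.1607]
tool_rot: [0.707, -0.707, 0.017, -0.018]
contact_force: [-1.7, -0.2, 3.2]
gripper_width: 0.003
```

Emit:
play_rows([
  [0, 0.05, 0],
  [0, 0, 0],
  [0, 0, 0],
], yaw=[0, 0, 0], grip=[1, 1, 1])

```text
time: 7.15
tool_pos: [0.5668, 0.0864, 0.1599]
tool_rot: [0.707, -0.707, 0.017, -0.018]
contact_force: [-1.5, -0.3, 3.8]
gripper_width: -0.0
```

```bash
python3 -c "
from h import *
st((0,.145,.161))
save('wrist','w6.png')
save('scene','s6.png');print(readout.state()['contact_force'])
a=cv2.imread('pics/s6.png')[100:345,215:425];cv2.imwrite('pics/s6c.png',cv2.resize(a,None,fx=2.4,fy=2.4,interpolation=2))"
```

```text
t 7.15 stand xyz mm [  0.2 143.8 159.9] F [-1.55 -0.3   3.77] w -0.0 yaw err deg -0.02 tilt [ 0.  0. -1.]
slide cm [-0.02 -0.11  0.12]
[0.08741031 0.6356392  3.35112829]
```

View pics/s6c.png

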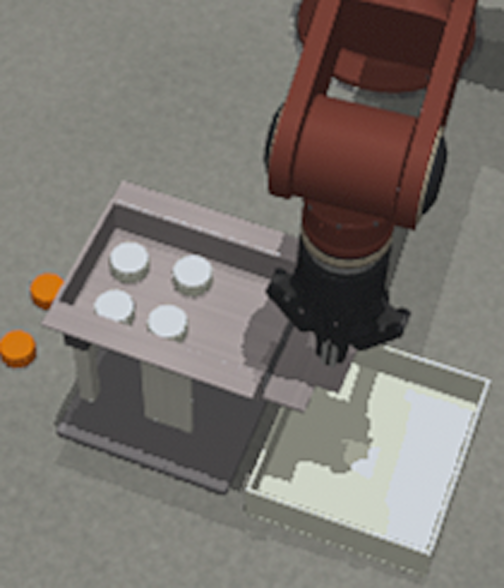

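View pics/w6.png

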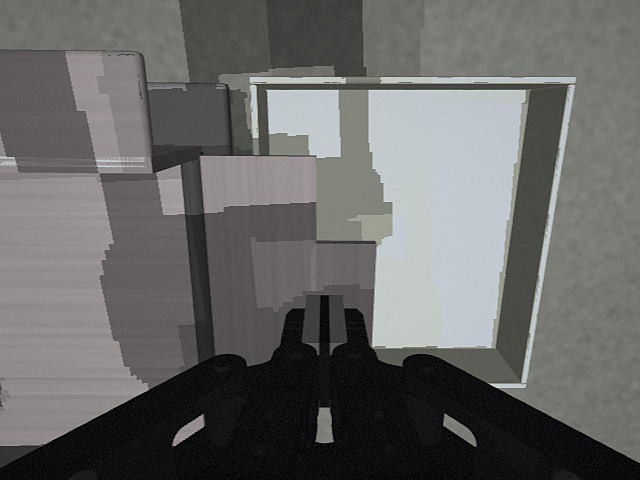

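The force rose to 3.2–3.8 N over the last 1 mm, so the gate is on its stop with the tray level. I'll lift off and move over the near rim.

Emit:
play_rows([
  [0, -1, 0],
  [0, -3, 0],
  [0, -4, 0],
  [0, 0, 0],
  [-2.4, 0, -2.3],
  [-2.5, 0, -2.3],
  [-2.5, 0, -2.3],
  [0, 0, 0],
  [0, 0, 0],
], yaw=[0, 0, 0, 0, 0, 0, 0, 0, 0], grip=[1, 1, 1, 1, 1, 1, 1, 1, 1])

```text
time: 8.15
tool_pos: [0.489, 0.0209, 0.2395]
tool_rot: [0.707, -0.707, 0.018, -0.018]
contact_force: [0.9, -0.6, -0.4]
gripper_width: -0.001
```

```bash
python3 -c "
from h import *
st((-.074,.073,.205))
save('wrist','w7.png')
save('scene','s7.png');
a=cv2.imread('pics/s7.png')[100:345,215:425];cv2.imwrite('pics/s7c.png',cv2.resize(a,None,fx=2.4,fy=2.4,interpolation=2))"
```

```text
t 8.15 stand xyz mm [-74.3  74.5 239.5] F [ 0.93 -0.58 -0.36] w -0.0 yaw err deg -0.08 tilt [ 0.  0. -1.]
slide cm [ 0.03  3.45 -0.16]
```

View pics/s7c.png

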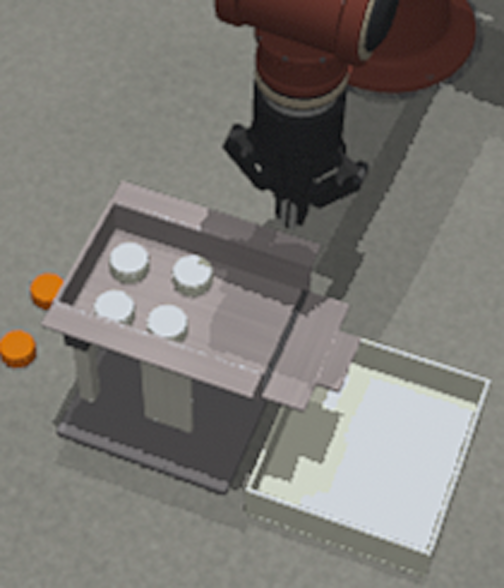

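View pics/w7.png

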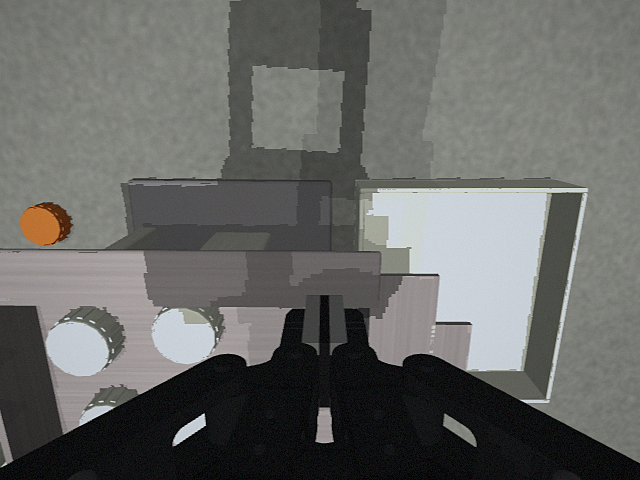

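```bash
python3 -c "
from h import *
f=np.load('pics/w7.npz');M=f['mount'];K=f['mtx'];Mi=np.linalg.inv(M)
for x in(-.014,.014):
  p=Mi@np.array([x,.0495,.0255,1]);u=K@p[:3];print('rim corner',(u[:2]/u[2]).round(0))
s=dict(np.load('pics/s7.npz'))
for n,X in(('tabfar',(.03,.162,.15)),('tabnear',(-.03,.162,.15)),('gatefar',(.061,.14,.15)),('rimfar',(.088,.1,.19)),('rimnear',(-.088,.1,.19))):
  u=proj(s,W(*X));print(n,((u-[215,100]+.3)*2.4).round(0))
"
```

```text
rim corner [380. 249.]
rim corner [378. 305.]
tabfar [342. 391.]
tabnear [363. 338.]
gatefar [307. 411.]
rimfar [254. 398.]
rimnear [322. 244.]
```

The predicted rim corners (380,249) and (378,305) match the wrist picture, and the gate's tab corners in the scene view fit a flat gate to within about 2 px. Now I'll go down to the rim and begin to tip slowly.

Emit:
play_rows([
  [0, 1.5, 0],
  [0, 1.5, 0],
  [0, 0.6, 0],
  [0, 0.4, 0.2],
  [0, 0.3, 0.2],
  [0, 0.3, 0.2],
  [0, 0.3, 0.2],
  [0, 0.3, 0.2],
  [0, 0.3, 0.1],
  [0, 0.25, 0.1],
  [0, 0, 0],
], yaw=[0, 0, 0, 0, 0, 0, 0, 0, 0, 0, 0], grip=[1, 1, 1, 1, 1, 1, 1, 1, 1, 1, 1])

```text
time: 9.35
tool_pos: [0.4906, 0.0331, 0.1829]
tool_rot: [-0.707, 0.707, -0.017, 0.018]
contact_force: [-0.6, 0.0, 5.7]
gripper_width: -0.001
```

```bash
python3 -c "
from h import *
st((-.074,.0877,.1784))
save('scene','s8.png');
a=cv2.imread('pics/s8.png')[100:345,215:425];cv2.imwrite('pics/s8c.png',cv2.resize(a,None,fx=2.4,fy=2.4,interpolation=2))"
```

```text
t 9.35 stand xyz mm [-73.2  86.8 182.9] F [-0.57  0.05  5.75] w -0.0 yaw err deg 0.0 tilt [ 0.001 -0.001 -1.   ]
slide cm [-0.08  0.45  0.09]
```

View pics/s8c.png

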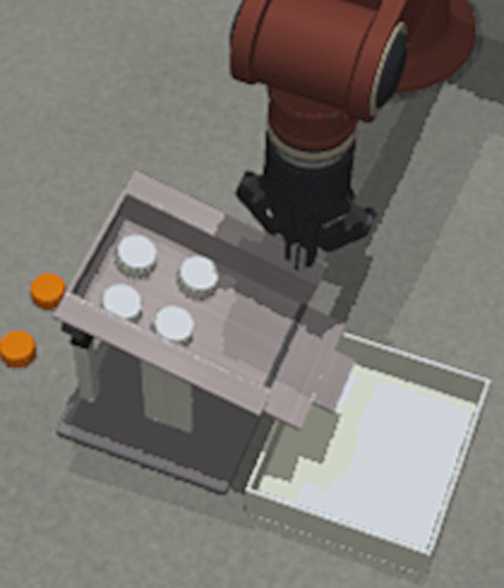

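The tray tips at 5.7 N and the caps haven't moved yet. I'll continue slowly.

Emit:
play_rows([
  [0, 0.3, 0.1],
  [0, 0.3, 0.1],
  [0, 0.3, 0.1],
  [0, 0.3, 0.1],
  [0, 0, 0],
  [0, 0, 0],
], yaw=[0, 0, 0, 0, 0, 0], grip=[1, 1, 1, 1, 1, 1])

```text
time: 10.0
tool_pos: [0.4908, 0.037, 0.1709]
tool_rot: [-0.707, 0.707, -0.017, 0.018]
contact_force: [0.7, -1.4, 4.0]
gripper_width: -0.001
```

```bash
python3 -c "
from h import *
st((-.074,.0916,.1618))
save('scene','s9.png');
a=cv2.imread('pics/s9.png')[100:345,215:425];cv2.imwrite('pics/s9c.png',cv2.resize(a,None,fx=2.4,fy=2.4,interpolation=2))"
```

```text
t 10.0 stand xyz mm [-73.3  90.8 170.9] F [ 0.72 -1.44  4.04] w -0.0 yaw err deg -0.01 tilt [ 0.001 -0.    -1.   ]
slide cm [-0.08  0.91  0.08]
```

View pics/s9c.png

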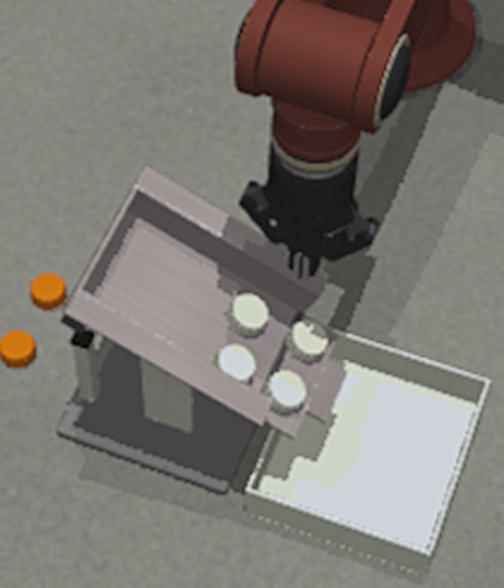

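All four caps are sliding, with two already on the gate. I'll hold, then tip a little further.

Emit:
play_rows([
  [0, 0, 0],
  [0, 0, 0],
  [0, 0, 0],
  [0, 0.3, 0.1],
  [0, 0.3, 0],
  [0, 0.3, 0],
  [0, 0, 0],
  [0, 0, 0],
  [0, 0, 0],
  [0, 0, 0],
], yaw=[0, 0, 0, 0, 0, 0, 0, 0, 0, 0], grip=[1, 1, 1, 1, 1, 1, 1, 1, 1, 1])

```text
time: 11.05
tool_pos: [0.4905, 0.0387, 0.1617]
tool_rot: [0.707, -0.706, 0.017, -0.018]
contact_force: [3.5, 3.7, 5.3]
gripper_width: -0.002
```

```bash
python3 -c "
from h import *
st((-.074,.0916,.1618))
save('scene','s10.png');
a=cv2.imread('pics/s10.png')[100:345,215:425];cv2.imwrite('pics/s10c.png',cv2.resize(a,None,fx=2.4,fy=2.4,interpolation=2))"
```

```text
t 11.05 stand xyz mm [-73.6  92.4 161.7] F [3.52 3.73 5.3 ] w -0.0 yaw err deg -0.01 tilt [ 0.001  0.001 -1.   ]
slide cm [-0.04 -0.01 -0.08]
```

View pics/s10c.png

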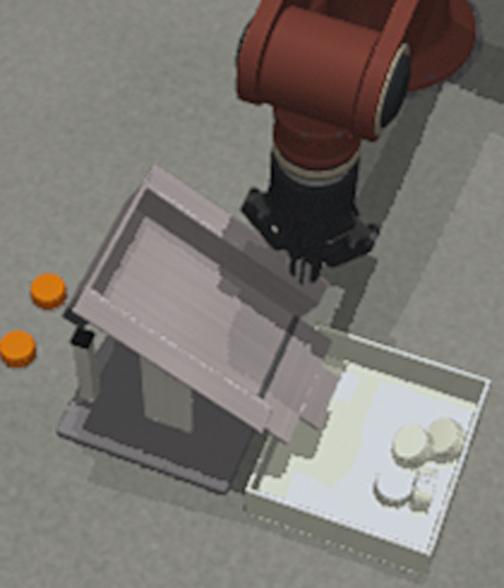

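All four caps are in the tub, at roughly (409,445), (445,438), (393,487) and (425,490), and the tray is empty. I'll retrace so the tray comes back gently, then lift clear.

Emit:
play_rows([
  [0, -0.6, 0],
  [0, -0.8, -0.1],
  [0, -0.8, -0.2],
  [0, -0.8, -0.3],
  [0, -0.8, -0.4],
  [0, -0.8, -0.4],
  [0, -1, 0],
  [0, -2, 0],
  [0, -3, 0],
  [0, -3, 0],
  [0, -3, 0],
  [0, 0, 0],
], yaw=[0, 0, 0, 0, 0, 0, 0, 0, 0, 0, 0, 0], grip=[1, 1, 1, 1, 1, 1, 1, 1, 1, 1, 1, 1])

```text
time: 12.3
tool_pos: [0.4911, 0.0241, 0.3329]
tool_rot: [-0.707, 0.707, -0.014, 0.02]
contact_force: [0.2, -0.7, 1.3]
gripper_width: -0.006
```

Emit:
play_rows([
  [-3, 0, 3],
  [-3, 0, 3],
  [-3, 0, 3],
  [-2, 0, 3],
  [0, 0, 3],
  [0, 0, 3],
  [0, 0, 3],
  [0, 0, 3],
  [0, 0, 3],
  [0, 0, 0],
  [0, 0, 0],
], yaw=[0, 0, 0, 0, 0, 0, 0, 0, 0, 0, 0], grip=[1, 1, 1, 1, 1, 1, 1, 1, 1, 1, 1])

```text
time: 13.4
tool_pos: [0.3924, 0.2992, 0.3261]
tool_rot: [-0.706, 0.707, -0.018, 0.016]
contact_force: [-0.4, -0.3, -0.0]
gripper_width: 0.004
```

```bash
python3 -c "
from h import *
st()
save('scene','s11.png');save('top','t11.png')
a=cv2.imread('pics/s11.png')[100:345,215:425];cv2.imwrite('pics/s11c.png',cv2.resize(a,None,fx=2.4,fy=2.4,interpolation=2))
for n in('s','t'):
  d=cv2.absdiff(cv2.imread(f'pics/{n}0.png'),cv2.imread(f'pics/{n}11.png'));cv2.imwrite(f'pics/d{n}.png',cv2.convertScaleAbs(d,alpha=3))
s=dict(np.load('pics/s11.npz'))
for n,X in(('tabfar',(.03,.162,.15)),('tabnear',(-.03,.162,.15)),('gatefar',(.061,.14,.15)),('rimfar',(.088,.1,.19)),('rimnear',(-.088,.1,.19))):
  u=proj(s,W(*X));print(n,((u-[215,100]+.3)*2.4).round(0))
"
```

```text
t 13.4 stand xyz mm [-184.4  347.8  326.1] F [-0.41 -0.29 -0.04] w 0.0 yaw err deg 0.05 tilt [-0.002 -0.001 -1.   ]
tabfar [342. 391.]
tabnear [363. 338.]
gatefar [307. 411.]
rimfar [254. 398.]
rimnear [322. 244.]
```

View pics/s11c.png

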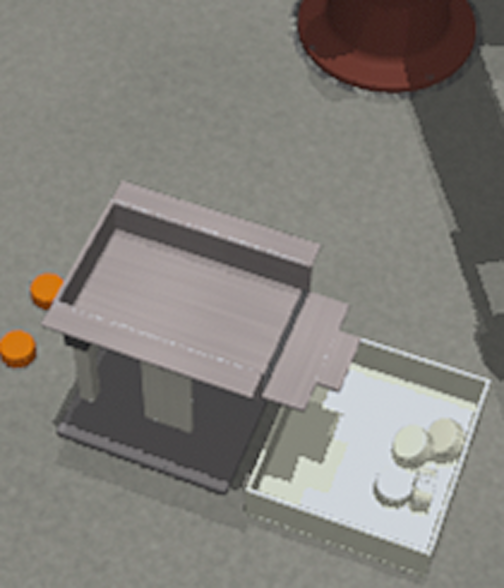

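View pics/t11.png

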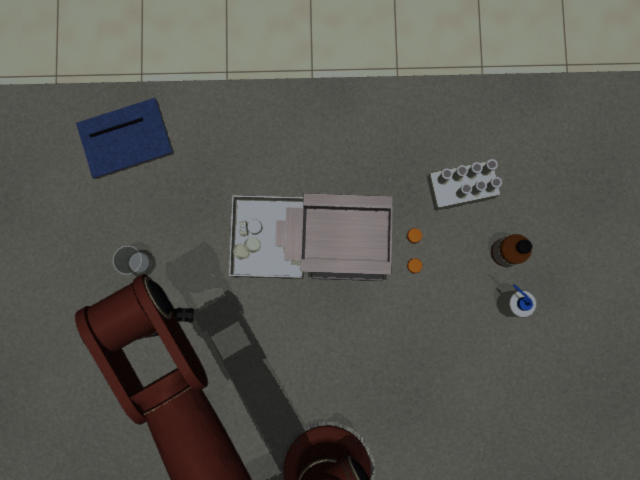

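View pics/dt.png

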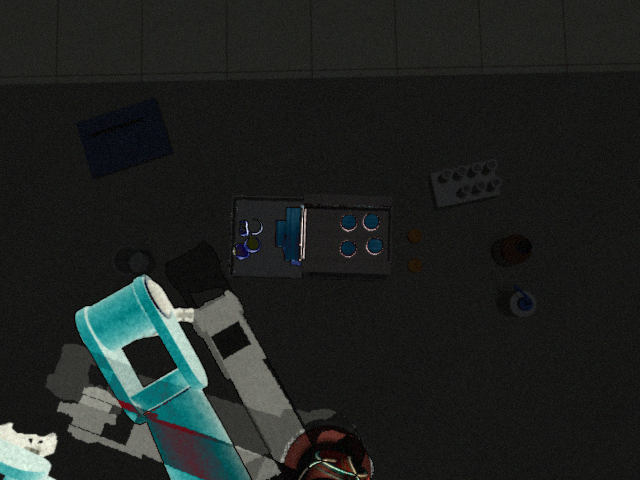

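Only the caps, the gate, the arm and its shadows differ from the start. One last check on gate height by triangulation before handing in.

```bash
python3 -c "
from h import *
s=dict(np.load('pics/s11.npz'));t=dict(np.load('pics/t11.npz'))
a=cv2.imread('pics/t11.png')[190:285,225:325];cv2.imwrite('pics/t11c.png',cv2.resize(a,None,fx=6,fy=6,interpolation=2))
a=cv2.imread('pics/s11.png')[210:280,315:375];cv2.imwrite('pics/s11d.png',cv2.resize(a,None,fx=8,fy=8,interpolation=2))
"
```

```text
(no output)
```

View pics/t11c.png

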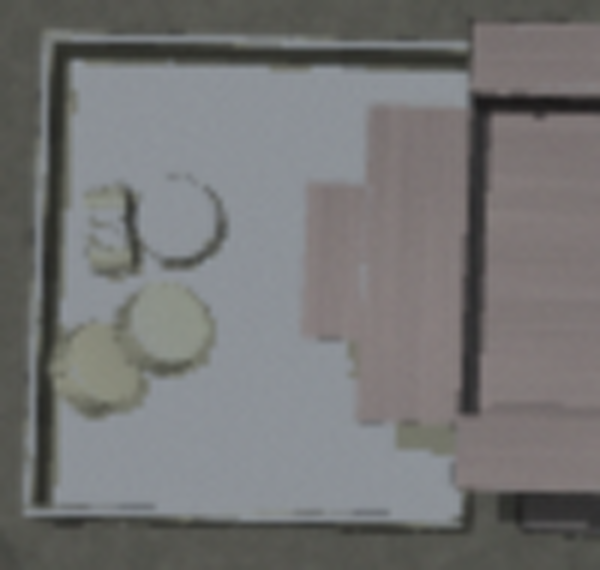

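View pics/s11d.png

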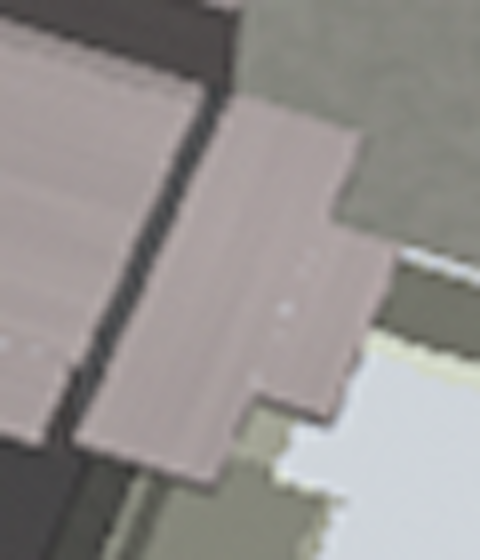

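```bash
python3 -c "
from h import *
s=dict(np.load('pics/s11.npz'));t=dict(np.load('pics/t11.npz'))
T=lambda a,b:(225+a/6-.42,190+b/6-.42);S=lambda a,b:(315+a/8-.44,210+b/8-.44)
for n,a,b in(('tab far',(308,182),(333,418)),('tab near',(303,337),(400,248)),('plate far',(370,105),(212,484)),('plate near',(358,420),(362,133)),('hinge far',(470,107),(78,440)),('hinge near',(462,420),(232,95))):
  p=tri(t,T(*a),s,S(*b));d=p[:2]-C;print(n,(1e3*np.r_[d@ux,d@uy,p[2]]).round(1))
"
```

```text
tab far [ 30.7 160.4 152.5]
tab near [-28.6 160.  150.5]
plate far [ 61.2 137.5 152. ]
plate near [-59.8 138.1 151.8]
hinge far [ 61.5  99.5 151.6]
hinge near [-58.9  99.5 151.1]
```

The gate lies in line with the floor: z is 151–152 mm from hinge to tab, so it is fully down and the tray is level. I'll hand in.

```bash
python3 -c "
from h import *
print(workorder.job_done())"
```

```text
the job is handed in; nothing more can be done
None
```

The job is done and handed in at about 13.5 s of the 51 s allowed; no verdict was reported. I pushed the gate tab out along its arc until it met its stop at about 3.5 N, with the tray still level. I then pressed the near rim down slowly with about 4 to 6 N until the caps slid out, let the tray come back level and moved the arm clear.

**What the last checks showed:**
- **Caps:** all four are in the tub, one standing on its edge, and the tray is empty.
- **Tray and gate:** the gate measures 151–152 mm above the bench from hinge to tab, against 150 mm for a level floor. That puts the gate fully down and the tray level.
- **Other things:** comparing the top view before and after shows no shift of the tub, bystanders or orange look-alikes.

**Small disagreements:** corner positions differed from the given sizes by up to about 2–3 mm. The wrist force reading is noisy by about 1 N, and it showed up to 3.7 N sideways on the rim at the deepest tilt.

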